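# Weigh the open tin from the back of the stock tray

## Robot

A 6-joint arm with a two-finger parallel gripper is mounted at the origin on the work surface. World frame = base frame: x ahead of the robot, y to its left, z up, the work surface at z = 0. Lengths are in m, angles in rad, forces in N, time in s.
With the tool pointing down it reaches from about 0.3 to 0.875 m from the base axis. Payload 6.4 kg.
Tool frame: the origin (TCP) lies midway between the tips of the shut fingers; the grasp point (between the pads) lies 19 mm behind it (ctrl.tcp_to_grasp is the distance from the TCP to the grasp point, in m); z points along the fingers, y is the direction in which the jaws open and shut (so a half turn about z gives the same grasp; the last joint's range is limited). The gripper opens to 85 mm and grips with 20 to 120 N. Pads are 22 mm wide; open, the fingers measure 114 mm over their backs; the gripper's body (76 mm by 85 mm) begins 54 mm behind the grasp point. The pads swing forward as they close: fully open they stand 13 mm farther back than shut.
Start: joints at [-1.518, 0.181, 1.607, -0, 1.354, -0.206], TCP at [0.147, -0.556, 0.231] pointing down, gripper open.
Joint ranges: [-2.99, 2.99], [-0.89, 2.07], [0.3, 2.58], [-1.14, 4.28], [0, 2.63], [-3.12, 3.12]. Speed limits (rad/s): [2.57, 2.57, 3.01, 3.14, 3.14, 3.14].

## Interface

Orientations are given as a unit quaternion [w, x, y, z].
In Python, from bench import monitor, imaging, order, spotter, ctrl gives the robot as it stands.
- The arm moves only by the shell command python3 -m pendant 'ROWS'. ROWS is JSON, a list that holds one entry, the list of rows, each a list of 5 numbers: the shift along the world's x, y, z in mm, then the turn about the world's z in degrees, then the finger opening in mm, from 0 to 85.4. A call has 1 to 8 rows; each row shifts and turns the commanded pose from where the row before left it; what a row does not reach is not made up. A row lasts 1/8 s, in which the tool goes at most 62.5 mm and 10.7 degrees, less where a joint would pass 70% of its speed; a pose out of reach is approached as far as the arm can. A call with a gripper value outside its range is refused whole. The fingers move at their own pace and stop on an object; the grip force is fixed at half the most. Time passes only in rows, so rows that do not move let the fingers close. It gives the time, the measured TCP pose, the force and the opening at its end, in the units of the state.
- monitor.get_obs(): the state, without advancing time (a new reading comes with each control period).
- imaging.camera(name): name is "scene" or "top" or "wrist"; returns a dict with "img" (400x640x3 uint8, red, green, blue), "vfov" (degrees; the focal length in pixels is half the picture's height over the tangent of half this angle, whatever the lens; pixels are square), "cx", "cy" (the principal point, pixels), "origin" and "orientation" of the camera in the world. Camera axes: x right, y down, z forward; pixel columns grow to the right and rows downward; lengths in m; the calibration is good to about 2 mm. A picture is of the moment at which its call begins. There is no depth.
- order.hand_in(): hands the job in, once; it reports no verdict.
Trained networks look in the newest picture that a camera, given by its name, has taken for a name from the list of things; names that differ only in an ending like _2 or _b are one class to them, and where a whole thing is asked for, a point or a joint stands for the part that bears it (a point fixed in the world has none). Each returns a list of dicts, best first, with "confidence" (0 to 1); they miss things now and then, are a little off and sometimes report something else, mostly with a low value. They report only what shows in the picture. A call takes as long as a camera call.
- spotter.recognise(camera, thing): "at" ([x, y, z] in m, in the coordinates of the camera as it stood for that picture, good to about 4 mm: the middle of the surface that is visible of it).
- spotter.tip_of(camera, thing): "at" ([x, y, z] in m, in the coordinates of the camera as it stood for that picture, good to about 4 mm: a listed point, or the origin of a listed thing).
The state is a dict: "time_s": time; "q": joint angles; "dq": joint speeds; "joint_efforts": joint torques, N m; "eef_pos": TCP position; "eef_rot": TCP orientation; "wrist_force": force on the tool from outside, world axes, zero at the start; "torque": the same for the moment, N m; "opening": opening from 0.0 (shut) to 1.0 (fully open).
Only numpy, scipy, OpenCV 4.12 (cv2) and the standard library are available. Lean on these libraries where they do the work, as an engineer would, in place of code of your own. Each camera call takes 0.05 s, during which the arm holds its last target. There are 200 camera calls.

## Task

The open oblong tin of sweets behind the three tall canisters in the stock tray still has to be weighed. Move the three canisters out of the way and stand them in the empty side tray, then lift the open tin out, keeping it level, and set it down gently in the middle of the scale's pan. Finally stand each canister back in the place where it stood before, leaving the two small tins in the stock tray alone.

Things in the scene. Friction and masses are not known exactly. Their poses are not given: they have to be found in the camera images.
- oblong_tin_mid (a point): Open oblong tin, no lid, full of pale wrapped sweets up to 8 mm below the rim; 54 mm along its own x, 120 mm along its own y, 60 mm high, about 0.35 kg. Stands in the stock tray just behind (tray +x side of) the middle of the row of canisters, its long side about parallel to the row, with 7 to 26 mm between it and the canister before it and at least 45 mm free behind it. The point is its centre, half-way up (30 mm above its underside); z is up.
- can_round_mid (a point): Wide round canister, closed with a flat lid that stays on; 60 mm diameter, 112 mm high, about 0.26 kg. One of three in a row along the front of the stock tray, about 90 mm apart; which stands where in the row changes. The point is its centre, half-way up (56 mm above its underside); z is up.
- can_square_mid (a point): Square canister, closed with a flat lid that stays on; 56 x 56 mm, 106 mm high, about 0.28 kg; its sides lie along its own x and y. One of the three in the row. The point is its centre, half-way up (53 mm above its underside); z is up.
- can_slim_mid (a point): Slim round canister with a small knob on its lid, which stays on; 46 mm diameter, 106 mm high to the lid, the knob 18 mm wide and 13 mm high on top of that (119 mm in all), about 0.20 kg. One of the three in the row. The point lies on its axis, 53 mm above its underside; z is up.
- scale_pan (a point): Bench scale, fixed, 230 mm along its x and 180 mm along its y, with a rectangular steel pan 156 mm (x) by 164 mm (y), which does not give. The point is the centre of the pan's top face, 54 mm above the table; z is up. The display strip lies on the scale's -x side (towards the robot), lower than the pan. It stands to one side of the stock tray, left or right.
- side_tray: Empty light grey side tray, fixed, 280 mm along its own x and 140 mm along its own y, walls 5 mm thick and 15 mm high overall, floor 5 mm thick (inside 270 x 130 mm). Room for the three canisters in a row along its x, for instance 80 mm apart. Origin: centre of its underside, on the table. On the other side of the stock tray from the scale.
- stock_tray: Darker grey stock tray, fixed, 210 mm along its own x (pointing away from the robot) and 320 mm along its own y, walls 5 mm thick and 25 mm high overall (the rim bead to 29 mm), floor 5 mm thick. Holds the canisters in a row about 50 mm to the -x side of its middle, the open oblong tin behind them, and a small tin at each end of the back. Origin: centre of its underside, on the table.
- small_tin_0_mid (a point): Small closed round tin, 48 mm diameter, 42 mm high, in the back of the stock tray beyond the left (+y) end of the oblong tin, about 30 mm from it. Not to be moved. The point is its centre, half-way up (21 mm).
- small_tin_1_mid (a point): The same sort of small tin beyond the right (-y) end of the oblong tin. Not to be moved. The point is its centre, half-way up (21 mm).

How it is judged:
On the way, in this order (a step that is already met when the one before it is completed fails the run):
1. all three canisters stand upright in the side tray (x of can_round_mid in the frame of side_tray between -0.118 and 0.118 m and y of can_round_mid in the frame of side_tray between -0.048 and 0.048 m and z of can_round_mid in the frame of side_tray below 0.068 m and angle between each of can_round_mid, can_square_mid, can_slim_mid's own z axis and vertical below 0.1 rad and x of can_square_mid in the frame of side_tray between -0.118 and 0.118 m and y of can_square_mid in the frame of side_tray between -0.048 and 0.048 m and z of each of can_square_mid, can_slim_mid in the frame of side_tray below 0.065 m and x of can_slim_mid in the frame of side_tray between -0.118 and 0.118 m and y of can_slim_mid in the frame of side_tray between -0.048 and 0.048 m), for 0.2 s.
2. the open tin stands level in the middle of the scale's pan, let go (horizontal distance between oblong_tin_mid and scale_pan below 0.015 m and z of oblong_tin_mid in the frame of scale_pan between 0.024 and 0.036 m and angle between oblong_tin_mid's own z axis and vertical below 0.1 rad and linear speed of oblong_tin below 0.02 m/s and angular speed of oblong_tin below 0.2 rad/s and contact force between the fingers and oblong_tin below 0.1 N), for 0.3 s.
At the end, for the whole second after the job is handed in: The open tin stands level on the scale with its centre within 15 mm of the pan's centre; each canister stands upright within 15 mm of where it stood at the start; the two small tins are within 15 mm of where they were; all is released and at rest (all of step 2 and distance of each of can_round_mid, can_square_mid, can_slim_mid, small_tin_0_mid, small_tin_1_mid from where it was at the start of the episode below 0.015 m and angle between each of can_round_mid, can_square_mid, can_slim_mid's own z axis and vertical below 0.1 rad and linear speed of each of can_round, can_square, can_slim below 0.02 m/s and angular speed of each of can_round, can_square, can_slim below 0.2 rad/s); the robot touches nothing.
It fails at once if the open tin is tipped by more than 20 degrees (angle between oblong_tin_mid's own z axis and vertical above 0.35 rad).
It fails at once if the open tin is dropped on to the scale (faster than 0.4 m/s in the last 10 mm) (horizontal distance between oblong_tin_mid and scale_pan below 0.08 m and z of oblong_tin_mid in the frame of scale_pan below 0.04 m and linear speed of oblong_tin above 0.4 m/s).
It fails at once if a canister is knocked over (angle between any of can_round_mid, can_square_mid, can_slim_mid's own z axis and vertical above 0.6 rad).
It fails at once if a small tin in the stock tray is shifted by more than 15 mm (distance of any of small_tin_0_mid, small_tin_1_mid from where it was at the start of the episode above 0.015 m).
It also fails if it takes over 147 s, if anything falls off the work surface, if the arm or the gripper's body presses on something with over 40 N, if the wrist force passes 120 N, or if a joint passes its speed limit or range.

## Working session

There is one attempt and no reset: what is moved stays moved. The work goes in short steps, Python scripts to look and compute and a shell command to move; the robot and the scene stay as the last step left them, time stands still between calls to the robot, and variables do not carry over. Pictures are saved under pics/ and viewed, about 12 in all and at most 16, crops included, and the job is handed in when it is done.

```bash
mkdir -p pics; ls; cat > h.py <<'E'
from bench import monitor, imaging, order, spotter, ctrl
import numpy as np, cv2
from scipy.spatial.transform import Rotation as R
def rot(q): return R.from_quat([q[1],q[2],q[3],q[0]])
def shot(n,f=None):
    c=imaging.camera(n)
    if f: cv2.imwrite('pics/'+f,c['img'][:,:,::-1])
    return c
def world(c,p): return rot(c['orientation']).apply(p)+np.array(c['origin'])
def f(c): return c['img'].shape[0]/2/np.tan(np.radians(c['vfov'])/2)
def pix2w(c,u,v,z):
    d=rot(c['orientation']).apply([(u-c['cx'])/f(c),(v-c['cy'])/f(c),1]); o=np.array(c['origin'])
    return o+d*(z-o[2])/d[2]
def w2pix(c,p):
    q=rot(c['orientation']).inv().apply(np.array(p)-np.array(c['origin']))
    return q[0]/q[2]*f(c)+c['cx'],q[1]/q[2]*f(c)+c['cy']
T=['oblong_tin_mid','can_round_mid','can_square_mid','can_slim_mid','scale_pan','side_tray','stock_tray','small_tin_0_mid','small_tin_1_mid']
def find(cam,c,things=T):
    for t in things:
        for r in spotter.tip_of(cam,t)[:2]:
            print(cam,t,np.round(world(c,r['at']),4),round(r['confidence'],2))
E
python3 - <<'E'
from h import *
o=monitor.get_obs(); print({k:np.round(v,3) for k,v in o.items()}, ctrl.tcp_to_grasp)
for n in ['top','scene']:
    c=shot(n,n+'0.png'); print(n,c['origin'],c['orientation'],c['vfov'],c['cx'],c['cy']); find(n,c)
E
```

```text
pics
{'time_s': np.float64(0.0), 'q': array([-1.518,  0.182,  1.608, -0.   ,  1.354, -0.206]), 'dq': array([ 0.001,  0.001, -0.001,  0.002, -0.001,  0.   ]), 'joint_efforts': array([-2.0000e-03, -4.4488e+01, -3.5134e+01, -1.0000e-03,  9.0000e-03,
       -0.0000e+00]), 'eef_pos': array([ 0.147, -0.555,  0.23 ]), 'eef_rot': array([-0.001,  0.992,  0.129,  0.   ]), 'wrist_force': array([ 0.085,  0.432, -0.708]), 'torque': array([ 0.005,  0.03 , -0.008]), 'opening': np.float64(0.999)} 0.0187
top [0.46497212 0.02229909 1.19960874] [ 0.01509932 -0.70360459  0.7094147  -0.03799175] 44.89953547109915 319.0727884532705 198.3137540948575
top oblong_tin_mid [ 0.6425 -0.0147  0.0377] 0.76
top can_round_mid [ 0.5565 -0.0877  0.0576] 0.61
top can_round_mid [ 0.4672 -0.3257  0.0009] 0.18
top can_square_mid [0.578  0.0882 0.0554] 0.81
top can_slim_mid [ 0.5695 -0.0025  0.056 ] 0.75
top scale_pan [0.5334 0.348  0.052 ] 0.57
top side_tray [ 0.4685 -0.3252 -0.0012] 0.67
top stock_tray [ 0.62   -0.0037 -0.0037] 0.83
top small_tin_1_mid [ 0.6351 -0.1301  0.0228] 0.66
scene [ 1.19824623 -0.22033495  0.942471  ] [-0.27051216  0.77039578  0.545977   -0.18767696] 44.546415606391484 329.9966378880355 202.78750774389366
scene oblong_tin_mid [ 0.6401 -0.0163  0.0391] 0.82
scene can_round_mid [ 0.5547 -0.0872  0.0604] 0.58
scene can_square_mid [0.5803 0.0884 0.0541] 0.66
scene can_slim_mid [ 0.5709 -0.0042  0.0558] 0.79
scene scale_pan [0.5324 0.3496 0.0517] 0.95
scene side_tray [ 0.4659 -0.3223  0.0005] 0.95
scene small_tin_0_mid [0.6558 0.1128 0.0279] 0.92
scene small_tin_1_mid [ 0.6384 -0.1332  0.0249] 0.83
```

View pics/top0.png

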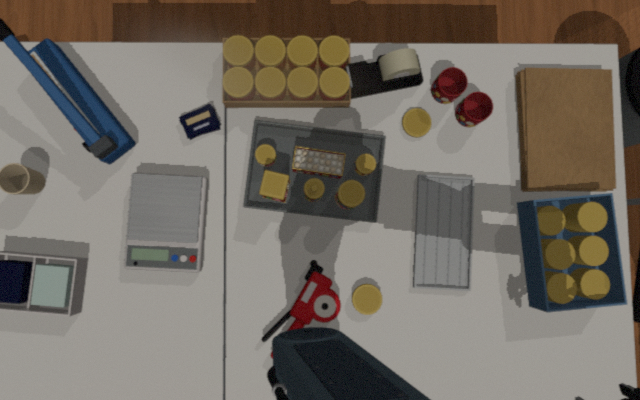

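View pics/scene0.png

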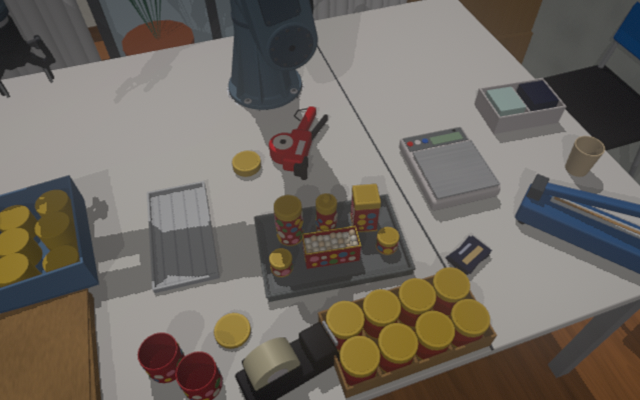

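The top view shows the stock tray with a square canister on the left (275,185), the slim one in the middle (314,187) and the round one on the right (350,193). The open tin is at (318,160), the scale is on the left and the side tray on the right. Next I'll refine positions from the lids.

```bash
python3 - <<'E'
from h import *
c=shot('top'); hsv=cv2.cvtColor(c['img'],cv2.COLOR_RGB2HSV)
m=cv2.inRange(hsv,(18,110,60),(35,255,255))
m[:110]=0;m[215:]=0;m[:,:240]=0;m[:,390:]=0
n,_,st,ce=cv2.connectedComponentsWithStats(m)
for i in range(1,n):
    if st[i,4]>60:
        print('blob',np.round(ce[i],1),st[i],[np.round(pix2w(c,*ce[i],z)[:2],4) for z in(.047,.111,.117)])
def edge(a,b,z,n):
    p,q=pix2w(c,*a,z),pix2w(c,*b,z);print(n,np.round(p,3),np.round(q,3),'dir deg',np.degrees(np.arctan2(*(q-p)[1::-1])))
edge((385,132),(256,118),.027,'stock back (+y)')
edge((413,288),(419,175),.015,'side left edge'); edge((469,289),(473,177),.015,'side right edge')
edge((127,266),(135,172),.05,'scale left');
cv2.imwrite('pics/crop1.png',cv2.resize(c['img'][110:225,235:395,::-1],None,fx=5,fy=5,interpolation=cv2.INTER_CUBIC))
E
```

```text
blob [265.1 154. ] [255 144  21  21 338] [array([0.659 , 0.1131]), array([0.6482, 0.108 ]), array([0.6472, 0.1076])]
blob [365.2 163.9] [356 154  20  21 342] [array([ 0.6341, -0.1274]), array([ 0.6247, -0.119 ]), array([ 0.6238, -0.1183])]
blob [273.8 184.5] [259 170  30  30 652] [array([0.5854, 0.0924]), array([0.5787, 0.0885]), array([0.5781, 0.0881])]
blob [313.7 188.2] [304 178  21  21 347] [array([ 0.5759, -0.0029]), array([ 0.5697, -0.0015]), array([ 0.5691, -0.0013])]
blob [350.9 193.2] [338 180  27  28 584] [array([ 0.5633, -0.0919]), array([ 0.5579, -0.0856]), array([ 0.5574, -0.085 ])]
stock back (+y) [ 0.716 -0.18   0.027] [0.752 0.137 0.027] dir deg 83.59735120312277
side left edge [ 0.333 -0.243  0.015] [ 0.61  -0.265  0.015] dir deg -4.473296134352432
side right edge [ 0.329 -0.381  0.015] [ 0.604 -0.4    0.015] dir deg -3.9761275929188233
scale left [0.396 0.434 0.05 ] [0.617 0.419 0.05 ] dir deg -3.7033439894677764
```

View pics/crop1.png

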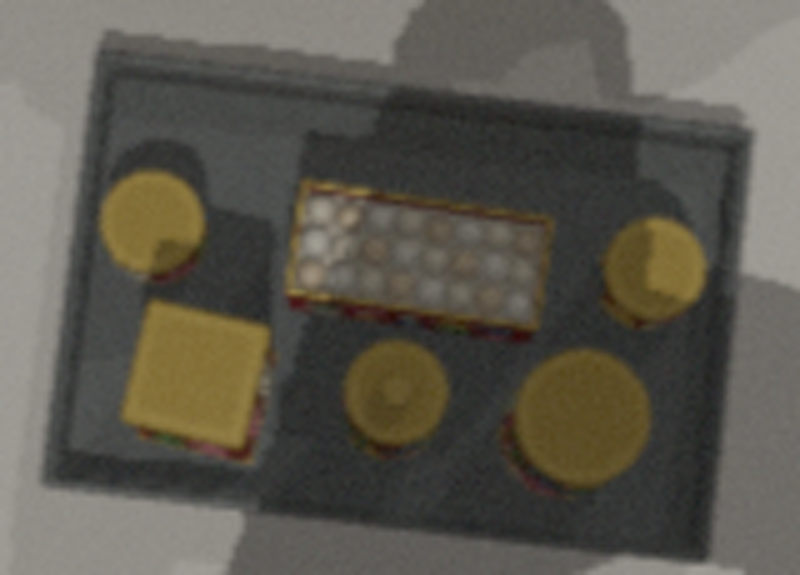

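The crop shows the lids clearly, and the open tin is about 7° off the image axis. Lid positions agree with the networks to within about 2–3 mm. I'll go above the round canister.

```bash
python3 -m pendant '[[[25,29,0,4.3,85],[26,29,0,4.3,85],[26,29,0,4.3,85],[26,29,0,4.3,85],[26,29,0,4.3,85],[26,30,0,4.3,85],[26,30,0,4.3,85],[26,30,0,4.3,85]]]'
python3 -m pendant '[[[25,29,0,4.3,85],[26,29,0,4.3,85],[26,29,0,4.3,85],[26,29,0,4.3,85],[26,29,0,4.3,85],[26,30,0,4.3,85],[25,30,0,4.3,85],[25,30,0,4.3,85]]]'
python3 -m pendant '[[[0,0,0,0,85],[0,0,0,0,85]]]'
python3 - <<'E'
from h import *
o=monitor.get_obs(); t=rot(o['eef_rot']).as_matrix(); print(np.round(o['eef_pos'],4),'jaw deg',np.degrees(np.arctan2(t[1,1],t[0,1])),np.round(o['q'],2))
c=shot('wrist','w1.png'); find('wrist',c); print(w2pix(c,o['eef_pos']))
for p in [(.5575,-.0865,.117),(.5697,-.002,.124),(.578,.088,.111)]: print(w2pix(c,p))
E
```

```text
time_s: 2.05
eef_pos: [0.3549, -0.3199, 0.2315]
eef_rot: [0.0, 0.909, 0.418, 0.0]
wrist_force: [0.3, -0.0, 0.7]
opening: 0.994
time_s: 3.05
eef_pos: [0.56, -0.0848, 0.2314]
eef_rot: [0.0, 0.744, 0.668, 0.0]
wrist_force: [0.0, 0.1, -0.4]
opening: 0.996
time_s: 3.3
eef_pos: [0.5588, -0.086, 0.2311]
eef_rot: [-0.0, 0.745, 0.667, -0.0]
wrist_force: [-1.2, 0.5, -0.5]
opening: 0.994
[ 0.5588 -0.086   0.2311] jaw deg -6.385691035905554 [-0.36  0.16  1.63 -0.    1.35 -0.25]
wrist oblong_tin_mid [ 0.6421 -0.0163  0.0368] 0.9
wrist can_slim_mid [ 0.4702 -0.3251 -0.0018] 0.28
wrist side_tray [ 0.4685 -0.322  -0.0043] 0.86
wrist stock_tray [ 0.6221 -0.0061 -0.0007] 0.79
wrist small_tin_1_mid [ 0.638  -0.1317  0.0191] 0.61
(np.float64(314.0974421405522), np.float64(258.4135039593009))
(np.float64(313.8005525272783), np.float64(196.8025747646668))
(np.float64(317.3502069521004), np.float64(82.43947020095118))
(np.float64(314.8545826224528), np.float64(-58.57010118324962))
```

View pics/w1.png

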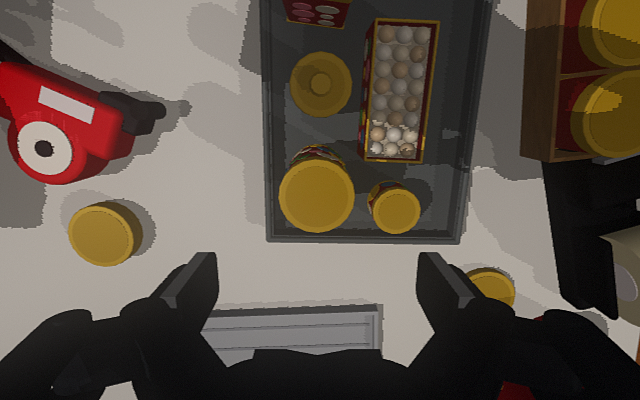

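The wrist view puts the round lid at (316,196) and the slim knob at (320,83). Both are within about 1.5 mm of prediction, so I'll grip the round canister.

```bash
python3 -m pendant '[[[-1,0,-40,0,85],[0,0,-40,0,85],[0,0,-40,0,85],[0,0,-36,0,85],[0,0,0,0,85],[0,0,0,0,0],[0,0,0,0,0],[0,0,0,0,0]]]'
python3 -m pendant '[[[0,0,0,0,0],[0,0,0,0,0],[0,0,0,0,0],[0,0,0,0,0],[0,0,0,0,0],[0,0,0,0,0]]]'
```

```text
time_s: 4.8
eef_pos: [0.5595, -0.0864, 0.0777]
eef_rot: [0.002, 0.745, 0.667, 0.001]
wrist_force: [-1.9, -0.1, 7.1]
opening: 0.691
time_s: 5.55
eef_pos: [0.5596, -0.0864, 0.0777]
eef_rot: [0.002, 0.745, 0.667, 0.001]
wrist_force: [-2.4, -0.1, 6.9]
opening: 0.684
```

```bash
python3 -m pendant '[[[0,0,10,0,0],[0,0,30,0,0],[0,0,30,0,0],[0,-15,0,-6,0],[0,-24,0,-8.2,0],[-1,-24,0,-8.2,0],[-1,-24,0,-8.2,0],[-1,-24,0,-8.2,0]]]'
python3 -m pendant '[[[-1,-24,0,-8.2,0],[-1,-24,0,-8.2,0],[-1,-24,0,-8.2,0],[-1,-24,0,-8.2,0],[-1,-24,0,-8.2,0],[-2,-12,0,-8.2,0],[-2,0,0,0,0],[0,0,0,0,0]]]'
python3 - <<'E'
from h import *
o=monitor.get_obs(); t=rot(o['eef_rot']).as_matrix(); print(np.round(o['eef_pos'],4),'jaw deg',np.degrees(np.arctan2(t[1,1],t[0,1])),np.round(o['q'],2))
c=shot('scene','s1.png'); find('scene',c,['side_tray','can_round_mid'])
E
```

```text
time_s: 6.55
eef_pos: [0.5552, -0.1976, 0.146]
eef_rot: [0.0, 0.925, 0.379, 0.0]
wrist_force: [0.6, 0.2, -2.4]
opening: 0.69
time_s: 7.55
eef_pos: [0.546, -0.3283, 0.1454]
eef_rot: [-0.0, 0.999, -0.037, -0.0]
wrist_force: [-0.8, -0.9, -1.3]
opening: 0.691
[ 0.546  -0.3283  0.1454] jaw deg -94.2121382813685 [-0.73  0.4   1.51  0.    1.23  0.92]
scene side_tray [ 0.4634 -0.3221 -0.0027] 0.75
scene can_round_mid [ 0.5453 -0.3287  0.1261] 0.77
```

View pics/s1.png

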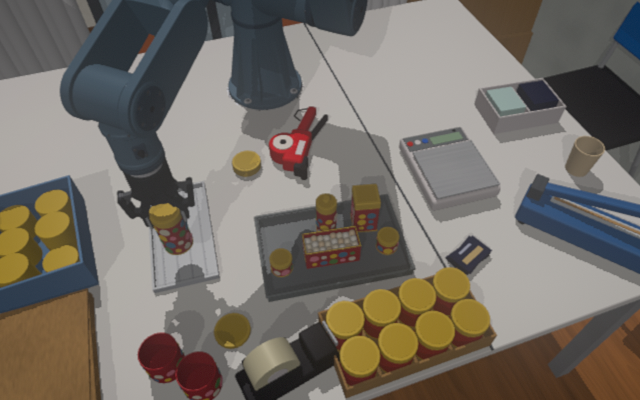

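The scene view shows the round canister held upright over the far half of the side tray at (175,230). Lower and release.

```bash
python3 -m pendant '[[[0,0,-30,0,0],[0,0,-25,0,0],[0,0,-9,0,0],[0,0,-3,0,0],[0,0,0,0,0],[0,0,0,0,85],[0,0,0,0,85],[0,0,0,0,85]]]'
python3 -m pendant '[[[0,0,0,0,85],[0,0,30,0,85],[0,0,50,0,85],[0,0,40,0,85],[0,25,0,6,85],[0,25,0,8,85],[0,25,0,8.2,85],[0,25,0,8.2,85]]]'
python3 -m pendant '[[[3,25,0,8.2,85],[3,25,0,8.2,85],[3,25,0,8.2,85],[3,25,0,8.2,85],[3,25,0,8.2,85],[3,25,0,8.2,85],[3,25,0,8.2,85],[3,25,0,0,85]]]'
python3 -m pendant '[[[0,25,0,0,85],[0,2,0,0,85],[0,0,0,0,85]]]'
python3 - <<'E'
from h import *
o=monitor.get_obs(); t=rot(o['eef_rot']).as_matrix(); print(np.round(o['eef_pos'],4),'jaw deg',np.degrees(np.arctan2(t[1,1],t[0,1])),np.round(o['q'],2))
c=shot('top'); find('top',c,['side_tray','can_round_mid','can_slim_mid'])
c=shot('wrist','w2.png');print(w2pix(c,(.5697,-.002,.124)), w2pix(c,(.578,.088,.111)))
E
```

```text
time_s: 8.7
eef_pos: [0.5465, -0.3292, 0.079]
eef_rot: [0.0, 0.999, -0.038, 0.0]
wrist_force: [-0.1, -0.1, 0.4]
opening: 0.996
time_s: 9.7
eef_pos: [0.5461, -0.2281, 0.1984]
eef_rot: [0.0, 0.974, 0.227, 0.0]
wrist_force: [0.9, -0.3, 0.3]
opening: 0.992
time_s: 10.7
eef_pos: [0.5702, -0.028, 0.1984]
eef_rot: [0.0, 0.746, 0.666, 0.0]
wrist_force: [0.5, 1.1, 0.6]
opening: 0.997
time_s: 11.08
eef_pos: [0.5702, -0.0022, 0.1984]
eef_rot: [0.0, 0.746, 0.666, -0.0]
wrist_force: [0.6, -0.0, -0.3]
opening: 0.995
[ 0.5702 -0.0022  0.1984] jaw deg -6.550964264831849 [-0.21  0.2   1.65 -0.    1.29 -0.1 ]
top side_tray [ 0.4661 -0.3257  0.0017] 0.72
top can_round_mid [ 0.5459 -0.3242  0.0554] 0.79
(np.float64(314.11742500710443), np.float64(210.09404460624927)) (np.float64(310.7244844414253), np.float64(69.91664806372901))
```

View pics/w2.png

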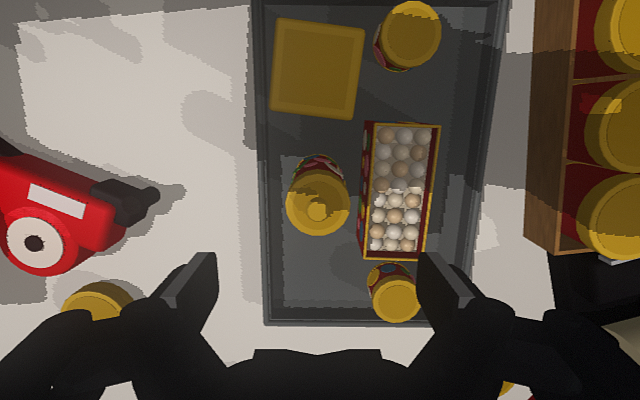

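The slim knob is at (317,210), within about 1 mm, and the square lid centre is at (317,69), about 2 mm further in +x. Grip the slim one and take it to the side tray's middle.

```bash
python3 -m pendant '[[[1,0,-40,0,85],[0,0,-43,0,85],[0,0,-40,0,85],[0,0,0,0,85],[0,0,0,0,0],[0,0,0,0,0],[0,0,0,0,0],[0,0,0,0,0]]]'
python3 -m pendant '[[[0,0,0,0,0],[0,0,0,0,0],[0,0,0,0,0],[0,0,0,0,0],[0,0,0,0,0]]]'
```

```text
time_s: 12.32
eef_pos: [0.5726, -0.0022, 0.0778]
eef_rot: [0.001, 0.746, 0.665, 0.001]
wrist_force: [-1.1, -0.1, 5.8]
opening: 0.523
time_s: 12.95
eef_pos: [0.5726, -0.0021, 0.0778]
eef_rot: [0.001, 0.746, 0.666, 0.001]
wrist_force: [-0.7, -0.3, 5.2]
opening: 0.521
```

```bash
python3 -m pendant '[[[0,0,10,0,0],[0,0,30,0,0],[0,0,30,0,0],[-9,-14,0,-5.4,0],[-9,-27,0,-7.4,0],[-9,-27,0,-7.4,0],[-9,-27,0,-7.4,0],[-9,-27,0,-7.4,0]]]'
python3 -m pendant '[[[-9,-27,0,-7.4,0],[-9,-27,0,-7.4,0],[-9,-27,0,-7.4,0],[-9,-27,0,-7.4,0],[-9,-27,0,-7.4,0],[-9,-27,0,-7.4,0],[-6,-27,0,-7.4,0],[0,-10,0,-0.8,0]]]'
python3 -m pendant '[[[0,0,0,0,0],[0,0,-30,0,0],[0,0,-25,0,0],[0,0,-9,0,0],[0,0,-3,0,0],[0,0,0,0,0],[0,0,0,0,85],[0,0,0,0,85]]]'
python3 -m pendant '[[[0,0,0,0,85],[0,0,0,0,85],[0,0,30,0,85],[0,0,50,0,85],[0,0,40,0,85],[0,0,0,0,85]]]'
python3 - <<'E'
from h import *
o=monitor.get_obs(); t=rot(o['eef_rot']).as_matrix(); print(np.round(o['eef_pos'],4),'jaw deg',np.degrees(np.arctan2(t[1,1],t[0,1])),np.round(o['q'],2))
c=shot('scene'); find('scene',c,['side_tray','can_round_mid','can_slim_mid'])
E
```

```text
time_s: 13.95
eef_pos: [0.5261, -0.1248, 0.1464]
eef_rot: [0.001, 0.913, 0.408, 0.0]
wrist_force: [0.1, 0.3, -2.2]
opening: 0.527
time_s: 14.95
eef_pos: [0.466, -0.3244, 0.1463]
eef_rot: [0.001, 0.999, -0.037, 0.0]
wrist_force: [-0.7, 0.8, -1.6]
opening: 0.521
time_s: 15.95
eef_pos: [0.4667, -0.3234, 0.0793]
eef_rot: [0.001, 0.999, -0.036, 0.001]
wrist_force: [-0.5, -0.3, 0.8]
opening: 0.923
time_s: 16.7
eef_pos: [0.468, -0.3247, 0.2026]
eef_rot: [0.003, 0.999, -0.036, 0.003]
wrist_force: [0.2, 0.2, -0.8]
opening: 0.997
[ 0.468  -0.3247  0.2026] jaw deg -94.17224544555032 [-0.81  0.19  1.66  0.    1.29  0.83]
scene side_tray [ 0.467  -0.3253 -0.003 ] 0.76
scene can_round_mid [ 0.547  -0.3272  0.0596] 0.86
scene can_slim_mid [ 0.4624 -0.3203  0.0581] 0.64
scene can_slim_mid [ 0.4661 -0.3273 -0.0046] 0.21
```

```bash
python3 -m pendant '[[[0,20,0,3,85],[7,28,0,5.5,85],[8,28,0,5.5,85],[8,28,0,5.5,85],[8,28,0,5.5,85],[8,28,0,5.5,85],[8,28,0,5.5,85],[8,28,0,5.5,85]]]'
python3 -m pendant '[[[8,28,0,5.5,85],[8,28,0,5.5,85],[8,28,0,5.5,85],[8,28,0,5.5,85],[8,28,0,5.5,85],[8,28,0,5.5,85],[8,28,0,5.5,85],[8,28,0,5.5,85]]]'
python3 -m pendant '[[[1,0,0,0,85],[0,0,0,0,85]]]'
python3 - <<'E'
from h import *
o=monitor.get_obs(); t=rot(o['eef_rot']).as_matrix(); print(np.round(o['eef_pos'],4),'jaw deg',np.degrees(np.arctan2(t[1,1],t[0,1])),np.round(o['q'],2))
c=shot('wrist','w3.png'); find('wrist',c,['can_square_mid','oblong_tin_mid','scale_pan']);print(w2pix(c,(.579,.088,.111)))
hsv=cv2.cvtColor(c['img'],cv2.COLOR_RGB2HSV);m=cv2.inRange(hsv,(18,110,50),(35,255,255));m=cv2.morphologyEx(m,cv2.MORPH_OPEN,np.ones((5,5)))
for k in sorted(cv2.findContours(m,0,2)[0],key=cv2.contourArea)[-4:]:
    r=cv2.minAreaRect(k);b=cv2.boxPoints(r);w=[pix2w(c,*p,.111) for p in b]
    print(np.round(b).tolist(),np.round(np.mean(w,0),4),[round(float(np.degrees(np.arctan2(*(w[i+1]-w[i])[1::-1]))),1) for i in (0,1)],[round(float(np.linalg.norm(w[i+1]-w[i])),4) for i in (0,1)])
E
```

```text
time_s: 17.9
eef_pos: [0.5204, -0.1044, 0.1973]
eef_rot: [-0.001, 0.946, 0.323, -0.001]
wrist_force: [-0.3, -0.1, -0.1]
opening: 0.998
time_s: 18.9
eef_pos: [0.5839, 0.1192, 0.1972]
eef_rot: [-0.001, 0.757, 0.654, -0.001]
wrist_force: [-0.1, 0.5, 0.0]
opening: 0.993
time_s: 19.15
eef_pos: [0.5852, 0.1174, 0.1975]
eef_rot: [-0.0, 0.758, 0.652, -0.001]
wrist_force: [-0.0, -0.1, -0.7]
opening: 0.993
[0.5852 0.1174 0.1975] jaw deg -8.636179224435038 [-0.    0.26  1.58 -0.    1.3   0.15]
wrist oblong_tin_mid [ 0.6416 -0.0146  0.0336] 0.7
(np.float64(312.9977932587759), np.float64(244.97937107713676))
[[372.0, 151.0], [427.0, 151.0], [427.0, 204.0], [372.0, 204.0]] [0.6463 0.1287 0.111 ] [-8.6, -93.6] [0.0375, 0.0378]
[[274.0, 275.0], [280.0, 198.0], [358.0, 204.0], [352.0, 281.0]] [0.5819 0.0908 0.111 ] [75.3, -13.4] [0.0609, 0.0557]
[[569.0, 19.0], [639.0, 19.0], [639.0, 123.0], [569.0, 123.0]] [0.7819 0.1777 0.111 ] [-8.6, -84.2] [0.0431, 0.0646]
[[561.0, 127.0], [639.0, 127.0], [639.0, 356.0], [561.0, 356.0]] [0.7885 0.0502 0.111 ] [-8.6, -84.2] [0.0521, 0.1882]
```

View pics/w3.png

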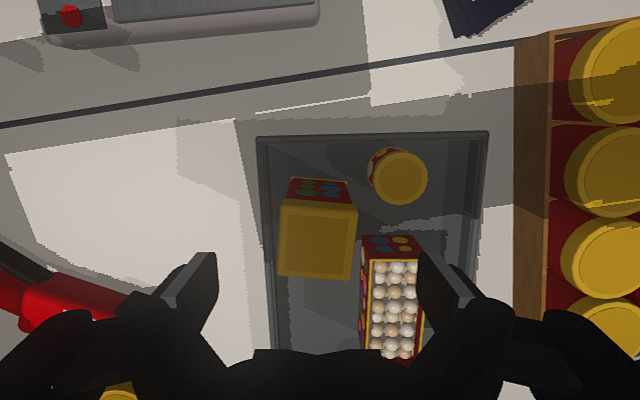

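The wrist view shows the square lid centred near (316,242) with yaw −13°. I overshot y by 29 mm; correct that and grip.

```bash
python3 -m pendant '[[[-5,-29,0,-4.5,85],[0,0,-40,0,85],[0,0,-42,0,85],[0,0,-40,0,85],[0,0,0,0,85],[0,0,0,0,0],[0,0,0,0,0],[0,0,0,0,0]]]'
python3 -m pendant '[[[0,0,0,0,0],[0,0,0,0,0],[0,0,0,0,0],[0,0,0,0,0],[0,0,0,0,0]]]'
```

```text
time_s: 20.35
eef_pos: [0.5826, 0.0881, 0.079]
eef_rot: [0.001, 0.783, 0.621, 0.001]
wrist_force: [-2.5, -0.3, 6.3]
opening: 0.65
time_s: 20.98
eef_pos: [0.5826, 0.0881, 0.079]
eef_rot: [0.001, 0.783, 0.621, 0.001]
wrist_force: [-1.5, -0.1, 5.8]
opening: 0.647
```

```bash
python3 -m pendant '[[[0,0,10,0,0],[0,0,30,0,0],[0,0,30,0,0],[-6,-13,0,-2,0],[-12,-26,0,-5.2,0],[-12,-26,0,-5.2,0],[-12,-26,0,-5.2,0],[-12,-26,0,-5.2,0]]]'
python3 -m pendant '[[[-12,-26,0,-5.2,0],[-12,-26,0,-5.2,0],[-12,-26,0,-5.2,0],[-12,-26,0,-5.2,0],[-12,-26,0,-5.2,0],[-12,-26,0,-5.2,0],[-12,-26,0,-5.2,0],[-12,-26,0,-5.2,0]]]'
python3 -m pendant '[[[-12,-26,0,-5.2,0],[-12,-26,0,-5.2,0],[-12,-26,0,-5.2,0],[-8,-3,0,-1.2,0],[0,0,0,0,0],[0,0,0,0,0]]]'
```

```text
time_s: 21.98
eef_pos: [0.5254, -0.0301, 0.1449]
eef_rot: [-0.001, 0.892, 0.452, -0.001]
wrist_force: [0.8, -0.2, -1.8]
opening: 0.649
time_s: 22.98
eef_pos: [0.4293, -0.2375, 0.145]
eef_rot: [-0.001, 0.994, 0.106, -0.001]
wrist_force: [0.7, -0.5, -3.0]
opening: 0.645
time_s: 23.72
eef_pos: [0.3871, -0.3169, 0.1459]
eef_rot: [-0.0, 0.999, -0.038, -0.0]
wrist_force: [0.6, -0.1, -2.5]
opening: 0.649
```

```bash
python3 -m pendant '[[[0,0,-30,0,0],[0,0,-25,0,0],[0,0,-9,0,0],[0,0,-3,0,0],[0,0,0,0,0],[0,0,0,0,85],[0,0,0,0,85],[0,0,0,0,85]]]'
python3 -m pendant '[[[0,0,0,0,85],[0,0,30,0,85],[0,0,50,0,85],[0,0,40,0,85],[12,12,0,4,85],[18,21,0,6,85],[18,21,0,6,85],[18,21,0,6,85]]]'
python3 -m pendant '[[[18,21,0,6,85],[18,21,0,6,85],[18,21,0,6,85],[18,21,0,6,85],[18,21,0,6,85],[18,21,0,6,85],[18,21,0,6,85],[18,21,0,6,85]]]'
python3 -m pendant '[[[18,21,0,6,85],[18,21,0,6,85],[9,16,0,2,85],[0,0,0,0,85],[0,0,0,0,85]]]'
python3 - <<'E'
from h import *
o=monitor.get_obs(); t=rot(o['eef_rot']).as_matrix(); print(np.round(o['eef_pos'],4),'jaw deg',np.degrees(np.arctan2(t[1,1],t[0,1])),np.round(o['q'],2))
c=shot('top','t2.png');find('top',c,T[:6])
c=shot('wrist','w4.png'); find('wrist',c,T[:1])
E
```

```text
time_s: 24.72
eef_pos: [0.3875, -0.3183, 0.0799]
eef_rot: [0.0, 0.999, -0.038, 0.0]
wrist_force: [-1.1, 0.1, 1.1]
opening: 0.995
time_s: 25.72
eef_pos: [0.4533, -0.2412, 0.1978]
eef_rot: [-0.001, 0.988, 0.156, -0.001]
wrist_force: [-0.5, -0.3, -0.0]
opening: 0.994
time_s: 26.72
eef_pos: [0.597, -0.0732, 0.1975]
eef_rot: [-0.001, 0.839, 0.544, -0.001]
wrist_force: [0.6, -1.0, -0.3]
opening: 0.998
time_s: 27.35
eef_pos: [0.6416, -0.0172, 0.1988]
eef_rot: [-0.0, 0.768, 0.64, -0.0]
wrist_force: [0.4, -0.0, -0.4]
opening: 0.994
[ 0.6416 -0.0172  0.1988] jaw deg -10.425809002414585 [-0.21  0.36  1.46 -0.    1.33 -0.03]
top oblong_tin_mid [ 0.6401 -0.0119  0.041 ] 0.9
top can_round_mid [ 0.5464 -0.3268  0.057 ] 0.89
top can_square_mid [ 0.3856 -0.3142  0.0575] 0.85
top scale_pan [0.5309 0.3506 0.0503] 0.72
top side_tray [ 0.4667 -0.3278 -0.0015] 0.94
wrist oblong_tin_mid [ 0.6449 -0.0156  0.0383] 0.94
```

View pics/w4.png

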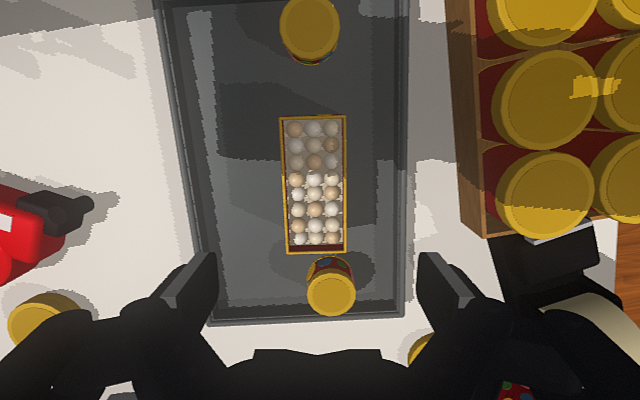

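View pics/t2.png

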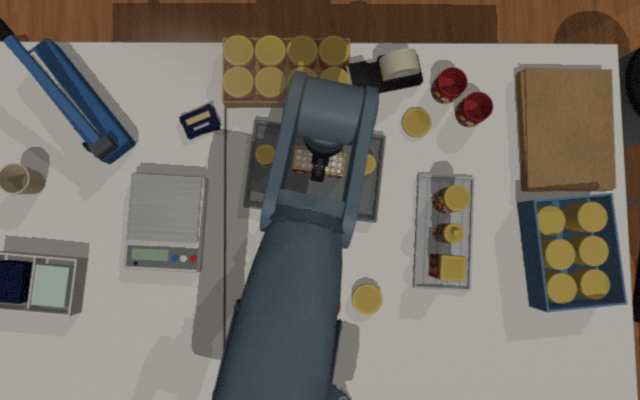

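The wrist view shows the tin rim corners near (279,117), (345,115), (345,253), (287,254). The top view shows all three canisters upright in the side tray.

```bash
python3 - <<'E'
from h import *
c=shot('wrist'); P=[pix2w(c,u,v,.065) for u,v in [(279,117),(345,115),(345,253),(287,254)]]
print(np.round(np.mean(P,0),4)); 
for i in range(4):
    d=P[(i+1)%4]-P[i]; print(np.round(np.linalg.norm(d),4),np.degrees(np.arctan2(d[1],d[0])))
c=shot('top'); hsv=c['img'][160:285,115:215]
for u,v in [(135,172),(206,177),(200,248),(128,243)]: print(np.round(pix2w(c,u,v,.054),4))
cv2.imwrite('pics/scale.png',cv2.resize(hsv[:,:,::-1],None,fx=4.5,fy=4.5,interpolation=cv2.INTER_CUBIC))
E
```

```text
[ 0.6413 -0.0156  0.065 ]
0.053 -8.673384603924854
0.1202 -99.07791800178104
0.0521 170.7100726719162
0.1196 81.35881690197293
[0.6162 0.418  0.054 ]
[0.6035 0.2518 0.054 ]
[0.4365 0.2644 0.054 ]
[0.4498 0.431  0.054 ]
```

View pics/scale.png

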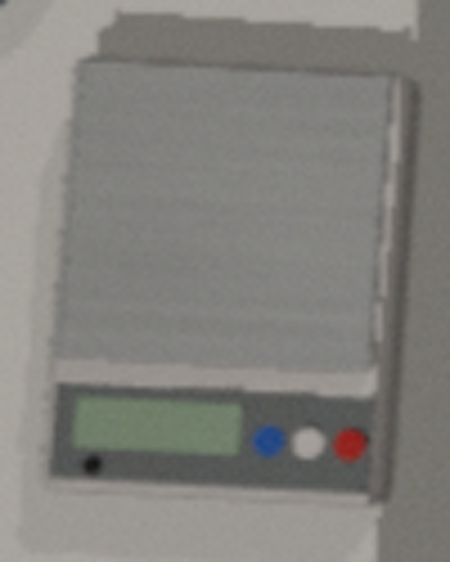

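Pan centre from the crop is about (0.532, 0.348), which agrees with the networks. Now grip the tin at yaw −9°.

```bash
python3 -m pendant '[[[0,1.5,-45,1.4,85],[0,0,-45,0,85],[0,0,-40,0,85],[0,0,-25,0,85],[0,0,-15,0,85],[0,0,0,0,85],[0,0,0,0,65],[0,0,0,0,60]]]'
python3 -m pendant '[[[0,0,0,0,0],[0,0,0,0,0],[0,0,0,0,0],[0,0,0,0,0],[0,0,0,0,0],[0,0,0,0,0],[0,0,0,0,0]]]'
```

```text
time_s: 28.9
eef_pos: [0.643, -0.0155, 0.0308]
eef_rot: [0.001, 0.76, 0.65, 0.001]
wrist_force: [-0.3, 0.4, -0.5]
opening: 0.705
time_s: 29.78
eef_pos: [0.6429, -0.0154, 0.0308]
eef_rot: [0.001, 0.76, 0.65, 0.0]
wrist_force: [-1.9, 0.8, 5.7]
opening: 0.62
```

```bash
python3 -m pendant '[[[0,0,4,0,0],[0,0,12,0,0],[0,0,20,0,0],[0,0,25,0,0],[0,0,25,0,0],[0,0,14,0,0],[0,0,0,0,0],[0,0,0,0,0]]]'
python3 - <<'E'
from h import *
o=monitor.get_obs(); t=rot(o['eef_rot']).as_matrix(); print(np.round(o['eef_pos'],4),'jaw deg',np.degrees(np.arctan2(t[1,1],t[0,1])))
c=shot('scene','s2.png');find('scene',c,T[:5])
E
```

```text
time_s: 30.78
eef_pos: [0.6414, -0.0152, 0.1283]
eef_rot: [-0.001, 0.76, 0.65, -0.001]
wrist_force: [0.4, -0.2, -5.3]
opening: 0.623
[ 0.6414 -0.0152  0.1283] jaw deg -8.970975550498805
scene oblong_tin_mid [ 0.6404 -0.016   0.1366] 0.65
scene can_round_mid [ 0.5468 -0.3271  0.0608] 0.95
scene can_square_mid [ 0.6429 -0.013   0.1361] 0.7
scene can_slim_mid [ 0.4653 -0.319   0.0564] 0.78
scene scale_pan [0.5328 0.3488 0.0543] 0.82
scene scale_pan [ 0.3862 -0.3139  0.0569] 0.72
```

View pics/s2.png

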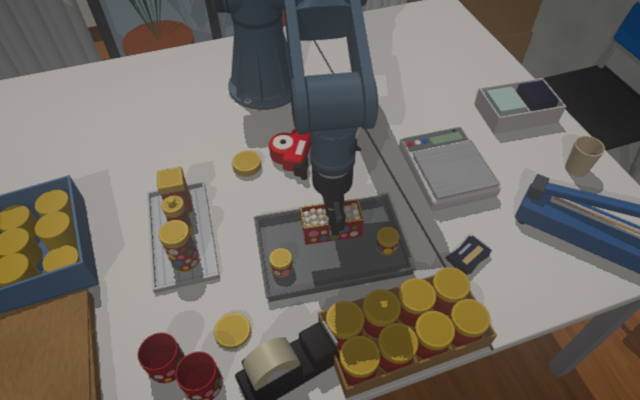

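Tin is lifted level. Carry it to the scale.

```bash
python3 -m pendant '[[[-2,6,0,0,0],[-4,12,0,0.3,0],[-6,20,0,0.3,0],[-6,20,0,0.3,0],[-6,20,0,0.3,0],[-6,20,0,0.3,0],[-6,20,0,0.3,0],[-6,20,0,0.3,0]]]'
python3 -m pendant '[[[-6,20,0,0.3,0],[-6,20,0,0.3,0],[-6,20,0,0.3,0],[-6,20,0,0.3,0],[-6,20,0,0.3,0],[-6,20,0,0.3,0],[-6,20,0,0.3,0],[-6,20,0,0.3,0]]]'
python3 -m pendant '[[[-6,20,0,0.3,0],[-6,20,0,0.3,0],[-4,14,0,0,0],[-2,8,0,0,0],[-1,3.5,0,0,0],[0,0,0,0,0],[0,0,0,0,0]]]'
python3 - <<'E'
from h import *
o=monitor.get_obs(); t=rot(o['eef_rot']).as_matrix(); print(np.round(o['eef_pos'],4),'jaw deg',np.degrees(np.arctan2(t[1,1],t[0,1])))
c=shot('scene','s3.png');find('scene',c,['oblong_tin_mid','scale_pan'])
c=shot('wrist','w5.png');find('wrist',c,['oblong_tin_mid','scale_pan'])
E
```

```text
time_s: 32.08
eef_pos: [0.5997, 0.1241, 0.1293]
eef_rot: [0.0, 0.748, 0.664, 0.0]
wrist_force: [-0.3, 0.4, -3.7]
opening: 0.62
time_s: 33.08
eef_pos: [0.5518, 0.284, 0.1293]
eef_rot: [0.0, 0.734, 0.679, 0.0]
wrist_force: [-0.1, 0.4, -3.0]
opening: 0.623
time_s: 33.95
eef_pos: [0.5334, 0.3476, 0.1293]
eef_rot: [0.0, 0.731, 0.683, -0.0]
wrist_force: [1.0, -0.1, -4.7]
opening: 0.622
[0.5334 0.3476 0.1293] jaw deg -3.909747680666513
scene oblong_tin_mid [0.5355 0.3485 0.1388] 0.59
scene scale_pan [0.5349 0.3492 0.055 ] 0.72
scene scale_pan [ 0.6171 -0.0019 -0.0033] 0.66
```

View pics/w5.png

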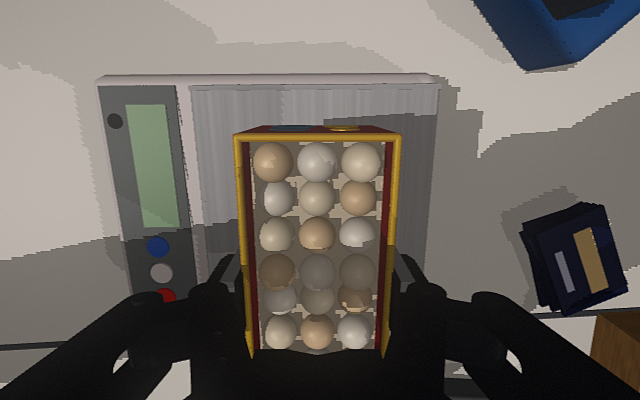

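The pan spans columns 192–438 (centre 315) and the tin is centred at column 317, so it is aligned. Lower gently and release.

```bash
python3 -m pendant '[[[0,0,-8,0,0],[0,0,-14,0,0],[0,0,-12,0,0],[0,0,-8,0,0],[0,0,-4,0,0],[0,0,-2,0,0],[0,0,-0.5,0,0],[0,0,0,0,0]]]'
```

```text
time_s: 35.25
eef_pos: [0.5334, 0.3483, 0.0812]
eef_rot: [0.0, 0.731, 0.683, 0.0]
wrist_force: [0.4, 0.1, -3.7]
opening: 0.625
```

```bash
python3 -m pendant '[[[0,0,-1,0,0],[0,0,-0.5,0,0],[0,0,0,0,0]]]'
```

```text
time_s: 35.62
eef_pos: [0.5333, 0.3482, 0.0798]
eef_rot: [0.0, 0.731, 0.683, 0.0]
wrist_force: [-1.1, -1.0, -0.2]
opening: 0.621
```

Contact: the load has gone to about zero. Release slowly and raise.

```bash
python3 -m pendant '[[[0,0,0,0,60],[0,0,0,0,66],[0,0,0,0,72],[0,0,0,0,78],[0,0,0,0,85],[0,0,0,0,85],[0,0,0,0,85],[0,0,0,0,85]]]'
python3 -m pendant '[[[0,0,15,0,85],[0,0,35,0,85],[0,0,40,0,85],[0,0,30,0,85],[0,0,0,0,85],[0,0,0,0,85]]]'
python3 - <<'E'
from h import *
o=monitor.get_obs(); print(np.round(o['eef_pos'],4))
c=shot('wrist','w6.png');find('wrist',c,['oblong_tin_mid','scale_pan'])
c=shot('scene','s4.png');find('scene',c,['oblong_tin_mid','scale_pan'])
E
```

```text
time_s: 36.62
eef_pos: [0.5332, 0.3481, 0.0793]
eef_rot: [0.0, 0.731, 0.683, -0.0]
wrist_force: [1.3, 0.0, -0.4]
opening: 0.995
time_s: 37.38
eef_pos: [0.5328, 0.348, 0.1989]
eef_rot: [-0.0, 0.731, 0.683, -0.0]
wrist_force: [-0.4, -0.2, -0.4]
opening: 0.99
[0.5328 0.348  0.1989]
wrist oblong_tin_mid [0.5362 0.3456 0.0823] 0.92
scene oblong_tin_mid [0.5364 0.3502 0.0881] 0.85
scene scale_pan [0.5333 0.3494 0.0544] 0.97
scene scale_pan [0.5328 0.3468 0.0866] 0.72
```

View pics/w6.png

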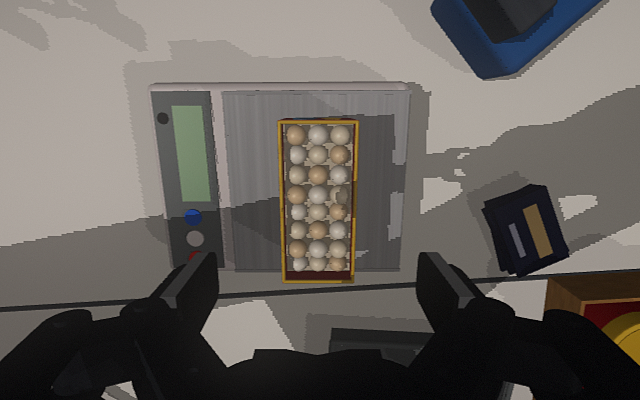

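The tin stands level at mid-pan (tin columns 280–357, pan 222–408), within about 4 mm. Now fetch the square canister.

```bash
python3 -m pendant '[[[-5,-20,0,-3,85],[-9,-42,0,-5.7,85],[-9,-42,0,-5.7,85],[-9,-42,0,-5.7,85],[-9,-42,0,-5.7,85],[-9,-42,0,-5.7,85],[-9,-42,0,-5.7,85],[-9,-42,0,-5.7,85]]]'
python3 -m pendant '[[[-9,-42,0,-5.7,85],[-9,-42,0,-5.7,85],[-9,-42,0,-5.7,85],[-9,-42,0,-5.7,85],[-9,-42,0,-5.7,85],[-9,-42,0,-5.7,85],[-9,-42,0,-5.7,85],[-9,-42,0,-5.7,85]]]'
python3 -m pendant '[[[-6,-16,0,-1.8,85],[0,0,0,0,85],[0,0,0,0,85]]]'
python3 - <<'E'
from h import *
o=monitor.get_obs(); t=rot(o['eef_rot']).as_matrix(); print(np.round(o['eef_pos'],4),'jaw deg',np.degrees(np.arctan2(t[1,1],t[0,1])))
E
```

```text
time_s: 38.67
eef_pos: [0.4647, 0.0329, 0.1991]
eef_rot: [-0.0, 0.93, 0.367, -0.0]
wrist_force: [0.8, -0.5, -0.1]
opening: 0.995
time_s: 39.67
eef_pos: [0.3926, -0.3032, 0.1991]
eef_rot: [-0.0, 1.0, -0.022, -0.0]
wrist_force: [0.2, 0.1, 0.2]
opening: 0.997
time_s: 40.05
eef_pos: [0.3874, -0.3165, 0.199]
eef_rot: [-0.001, 0.999, -0.036, -0.0]
wrist_force: [0.5, -0.9, 0.4]
opening: 0.994
[ 0.3874 -0.3165  0.199 ] jaw deg -94.07196259613025
```

```bash
python3 -m pendant '[[[0,-1.5,-40,0,85],[0,0,-40,0,85],[0,0,-40,0,85],[0,0,0,0,85],[0,0,0,0,0],[0,0,0,0,0],[0,0,0,0,0],[0,0,0,0,0]]]'
python3 -m pendant '[[[0,0,0,0,0],[0,0,0,0,0],[0,0,0,0,0],[0,0,0,0,0],[0,0,10,0,0],[0,0,30,0,0],[0,0,30,0,0],[0,0,0,0,0]]]'
python3 -m pendant '[[[6,13,0,3,0],[12,26,0,5,0],[12,26,0,5,0],[12,26,0,5,0],[12,26,0,5,0],[12,26,0,5,0],[12,26,0,5,0],[12,26,0,5,0]]]'
python3 -m pendant '[[[12,26,0,5,0],[12,26,0,5,0],[12,26,0,5,0],[12,26,0,5,0],[12,26,0,5,0],[12,26,0,5,0],[12,26,0,5,0],[12,26,0,5,0]]]'
python3 -m pendant '[[[8,3.5,0,3,0],[0,0,0,0,0],[0,0,0,0,0]]]'
python3 - <<'E'
from h import *
o=monitor.get_obs(); t=rot(o['eef_rot']).as_matrix(); print(np.round(o['eef_pos'],4),'jaw deg',np.degrees(np.arctan2(t[1,1],t[0,1])))
E
```

```text
time_s: 41.05
eef_pos: [0.3884, -0.3199, 0.0818]
eef_rot: [0.001, 0.999, -0.036, 0.001]
wrist_force: [0.2, 3.8, 5.8]
opening: 0.645
time_s: 42.05
eef_pos: [0.3886, -0.3213, 0.1527]
eef_rot: [0.003, 0.999, -0.036, 0.002]
wrist_force: [0.3, -0.3, -2.4]
opening: 0.647
time_s: 43.05
eef_pos: [0.4763, -0.122, 0.1475]
eef_rot: [-0.001, 0.956, 0.293, -0.001]
wrist_force: [0.6, 0.1, -3.4]
opening: 0.647
time_s: 44.05
eef_pos: [0.5718, 0.0855, 0.1471]
eef_rot: [-0.001, 0.798, 0.603, -0.001]
wrist_force: [-0.7, -0.7, -2.2]
opening: 0.648
time_s: 44.42
eef_pos: [0.5799, 0.0874, 0.148]
eef_rot: [-0.001, 0.784, 0.621, -0.001]
wrist_force: [0.0, -0.1, -2.9]
opening: 0.649
[0.5799 0.0874 0.148 ] jaw deg -13.184327624972502
```

```bash
python3 -m pendant '[[[1.5,0.7,-30,0,0],[0,0,-25,0,0],[0,0,-8,0,0],[0,0,-3,0,0],[0,0,0,0,0],[0,0,0,0,85],[0,0,0,0,85],[0,0,0,0,85]]]'
python3 -m pendant '[[[0,0,0,0,85],[0,0,30,0,85],[0,0,50,0,85],[0,0,40,0,85],[0,0,0,0,85]]]'
python3 -m pendant '[[[-3,-13,0,-3,85],[-7,-26,0,-5,85],[-7,-26,0,-5,85],[-7,-26,0,-5,85],[-7,-26,0,-5,85],[-7,-26,0,-5,85],[-7,-26,0,-5,85],[-7,-26,0,-5,85]]]'
python3 -m pendant '[[[-7,-26,0,-5,85],[-7,-26,0,-5,85],[-7,-26,0,-5,85],[-7,-26,0,-5,85],[-7,-26,0,-5,85],[-7,-26,0,-5,85],[-7,-26,0,-5,85],[-7,-26,0,-5,85]]]'
python3 -m pendant '[[[-7,-8,0,-3,85],[0,0,0,0,85],[0,0,0,0,85]]]'
python3 - <<'E'
from h import *
o=monitor.get_obs(); t=rot(o['eef_rot']).as_matrix(); print(np.round(o['eef_pos'],4),'jaw deg',np.degrees(np.arctan2(t[1,1],t[0,1])))
c=shot('top');find('top',c,['can_square_mid','oblong_tin_mid'])
c=shot('scene');find('scene',c,['can_square_mid','can_slim_mid'])
E
```

```text
time_s: 45.42
eef_pos: [0.5832, 0.0879, 0.084]
eef_rot: [0.0, 0.784, 0.621, 0.0]
wrist_force: [0.4, -1.3, -1.0]
opening: 0.998
time_s: 46.05
eef_pos: [0.5852, 0.0878, 0.2078]
eef_rot: [0.003, 0.783, 0.621, 0.003]
wrist_force: [0.2, -0.1, -1.0]
opening: 0.995
time_s: 47.05
eef_pos: [0.5288, -0.1083, 0.2012]
eef_rot: [-0.001, 0.944, 0.33, -0.001]
wrist_force: [0.6, -0.8, -0.2]
opening: 0.994
time_s: 48.05
eef_pos: [0.4728, -0.3157, 0.2011]
eef_rot: [-0.001, 1.0, -0.013, -0.001]
wrist_force: [1.0, 0.5, 0.2]
opening: 0.995
time_s: 48.42
eef_pos: [0.4676, -0.3223, 0.2028]
eef_rot: [-0.0, 0.999, -0.036, -0.0]
wrist_force: [-0.1, 0.3, -0.0]
opening: 0.999
[ 0.4676 -0.3223  0.2028] jaw deg -94.11165267667405
top can_square_mid [0.5755 0.0892 0.0595] 0.95
top oblong_tin_mid [0.5369 0.3488 0.0841] 0.62
scene can_square_mid [0.5811 0.0876 0.0532] 0.79
scene can_slim_mid [ 0.4676 -0.319   0.058 ] 0.97
scene can_slim_mid [0.5357 0.3442 0.0892] 0.21
```

```bash
python3 -m pendant '[[[0,-1,-40,0,85],[0,0,-43,0,85],[0,0,-40,0,85],[0,0,0,0,85],[0,0,0,0,0],[0,0,0,0,0],[0,0,0,0,0],[0,0,0,0,0]]]'
python3 -m pendant '[[[0,0,0,0,0],[0,0,0,0,0],[0,0,0,0,0],[0,0,0,0,0],[0,0,0,0,0]]]'
python3 -m pendant '[[[0,0,10,0,0],[0,0,30,0,0],[0,0,30,0,0],[4,13,0,3.6,0],[8,27,0,7,0],[8,27,0,7,0],[8,27,0,7,0],[8,27,0,7,0]]]'
python3 -m pendant '[[[8,27,0,7,0],[8,27,0,7,0],[8,27,0,7,0],[8,27,0,7,0],[8,27,0,7,0],[8,27,0,7,0],[9,27,0,7,0],[4,11,0,7,0]]]'
python3 -m pendant '[[[7,0,0,0,0],[0,0,0,0,0],[0,0,0,0,0]]]'
python3 - <<'E'
from h import *
o=monitor.get_obs(); t=rot(o['eef_rot']).as_matrix(); print(np.round(o['eef_pos'],4),'jaw deg',np.degrees(np.arctan2(t[1,1],t[0,1])))
E
```

```text
time_s: 49.72
eef_pos: [0.469, -0.3249, 0.0828]
eef_rot: [0.001, 0.999, -0.036, 0.002]
wrist_force: [-0.2, 2.9, 6.0]
opening: 0.523
time_s: 50.35
eef_pos: [0.469, -0.3249, 0.0828]
eef_rot: [0.001, 0.999, -0.036, 0.002]
wrist_force: [-0.0, 3.6, 5.1]
opening: 0.523
time_s: 51.35
eef_pos: [0.504, -0.2025, 0.1514]
eef_rot: [0.001, 0.971, 0.239, 0.0]
wrist_force: [-0.0, -0.7, -1.7]
opening: 0.526
time_s: 52.35
eef_pos: [0.5652, -0.0018, 0.1513]
eef_rot: [0.0, 0.745, 0.667, 0.0]
wrist_force: [-0.4, -0.0, -2.5]
opening: 0.524
time_s: 52.72
eef_pos: [0.5716, -0.0038, 0.1504]
eef_rot: [0.0, 0.747, 0.665, -0.0]
wrist_force: [-0.6, 0.1, -2.0]
opening: 0.522
[ 0.5716 -0.0038  0.1504] jaw deg -6.6925573851983415
```

```bash
python3 -m pendant '[[[0.5,1.5,-30,0,0],[0,0,-25,0,0],[0,0,-9,0,0],[0,0,-3,0,0],[0,0,0,0,0],[0,0,0,0,85],[0,0,0,0,85],[0,0,0,0,85]]]'
python3 -m pendant '[[[0,0,0,0,85],[0,0,30,0,85],[0,0,50,0,85],[0,0,40,0,85],[-1,-14,0,-3.5,85],[-2,-26,0,-7,85],[-2,-26,0,-7,85],[-2,-26,0,-7,85]]]'
python3 -m pendant '[[[-2,-26,0,-7,85],[-2,-26,0,-7,85],[-2,-26,0,-7,85],[-2,-26,0,-7,85],[-2,-26,0,-7,85],[-2,-26,0,-7,85],[-2,-26,0,-7,85],[-2,-26,0,-7,85]]]'
python3 -m pendant '[[[-2,-26,0,-7,85],[-1,0,0,0,85],[0,0,0,0,85]]]'
python3 - <<'E'
from h import *
o=monitor.get_obs(); t=rot(o['eef_rot']).as_matrix(); print(np.round(o['eef_pos'],4),'jaw deg',np.degrees(np.arctan2(t[1,1],t[0,1])))
c=shot('top');find('top',c,['can_slim_mid','can_round_mid'])
c=shot('scene');find('scene',c,['can_square_mid','can_slim_mid','can_round_mid'])
E
```

```text
time_s: 53.72
eef_pos: [0.5726, -0.0017, 0.0839]
eef_rot: [0.0, 0.746, 0.665, 0.0]
wrist_force: [-0.2, -0.3, -0.4]
opening: 0.999
time_s: 54.72
eef_pos: [0.5643, -0.0946, 0.202]
eef_rot: [-0.001, 0.872, 0.49, -0.001]
wrist_force: [0.9, 0.3, 0.2]
opening: 0.997
time_s: 55.72
eef_pos: [0.5482, -0.3025, 0.2017]
eef_rot: [-0.001, 1.0, 0.023, -0.001]
wrist_force: [0.4, 0.5, -0.3]
opening: 0.996
time_s: 56.1
eef_pos: [0.5456, -0.327, 0.2022]
eef_rot: [-0.001, 0.999, -0.035, -0.001]
wrist_force: [-0.3, -0.1, 0.4]
opening: 0.995
[ 0.5456 -0.327   0.2022] jaw deg -94.02621629786721
top can_slim_mid [ 0.5679 -0.0038  0.0582] 0.79
top can_round_mid [ 0.5482 -0.3276  0.0569] 0.74
scene can_square_mid [0.58   0.0874 0.0536] 0.88
scene can_slim_mid [ 0.5682 -0.0037  0.0609] 0.62
scene can_round_mid [ 0.548  -0.3291  0.0628] 0.91
scene can_round_mid [0.6557 0.1122 0.0272] 0.27
```

```bash
python3 -m pendant '[[[1,-2,-40,0,85],[0,0,-43,0,85],[0,0,-40,0,85],[0,0,0,0,85],[0,0,0,0,0],[0,0,0,0,0],[0,0,0,0,0],[0,0,0,0,0]]]'
python3 -m pendant '[[[0,0,0,0,0],[0,0,0,0,0],[0,0,0,0,0],[0,0,0,0,0],[0,0,0,0,0]]]'
python3 -m pendant '[[[0,0,10,0,0],[0,0,30,0,0],[0,0,30,0,0],[0,10,0,5.2,0],[1,21,0,7.5,0],[1,21,0,7.5,0],[1,21,0,7.5,0],[1,21,0,7.5,0]]]'
python3 -m pendant '[[[1,21,0,7.5,0],[1,21,0,7.5,0],[1,21,0,7.5,0],[1,21,0,7.5,0],[1,21,0,7.5,0],[1,21,0,7.5,0],[1,21,0,7.5,0],[1,2,0,0,0]]]'
python3 -m pendant '[[[0,0,0,0,0],[0,0,0,0,0]]]'
python3 - <<'E'
from h import *
o=monitor.get_obs(); t=rot(o['eef_rot']).as_matrix(); print(np.round(o['eef_pos'],4),'jaw deg',np.degrees(np.arctan2(t[1,1],t[0,1])))
E
```

```text
time_s: 57.45
eef_pos: [0.5487, -0.3306, 0.0832]
eef_rot: [0.001, 0.999, -0.035, 0.002]
wrist_force: [0.5, 1.7, 6.7]
opening: 0.69
time_s: 58.08
eef_pos: [0.5487, -0.3306, 0.0833]
eef_rot: [0.001, 0.999, -0.035, 0.002]
wrist_force: [-1.0, 2.2, 6.2]
opening: 0.684
time_s: 59.08
eef_pos: [0.5511, -0.2351, 0.1509]
eef_rot: [0.0, 0.963, 0.27, 0.0]
wrist_force: [-0.1, -0.2, -2.2]
opening: 0.684
time_s: 60.08
eef_pos: [0.5591, -0.0856, 0.1508]
eef_rot: [0.0, 0.745, 0.667, 0.0]
wrist_force: [-0.1, 0.6, -3.6]
opening: 0.689
time_s: 60.32
eef_pos: [0.5592, -0.0875, 0.1505]
eef_rot: [0.0, 0.746, 0.666, -0.0]
wrist_force: [-0.5, 0.0, -1.7]
opening: 0.689
[ 0.5592 -0.0875  0.1505] jaw deg -6.4883769859765
```

Lower 67 mm, release, retreat upwards and check.

```bash
python3 -m pendant '[[[0,1,-30,0,0],[0,0,-25,0,0],[0,0,-9,0,0],[0,0,-3,0,0],[0,0,0,0,0],[0,0,0,0,85],[0,0,0,0,85],[0,0,0,0,85]]]'
python3 -m pendant '[[[0,0,0,0,85],[0,0,30,0,85],[0,0,50,0,85],[0,0,40,0,85],[-20,-20,0,-3,85],[-30,-40,0,-6,85],[-30,-40,0,-6,85],[-30,-40,0,-6,85]]]'
python3 -m pendant '[[[-30,-40,0,-6,85],[-30,-40,0,-6,85],[-20,-40,0,-6,85],[-10,-20,0,0,85],[0,0,0,0,85],[0,0,0,0,85]]]'
python3 - <<'E'
from h import *
for n in ('top','scene'):
    c=shot(n,n+'9.png');find(n,c)
    if n=='top':
        hsv=cv2.cvtColor(c['img'],cv2.COLOR_RGB2HSV)
        m=cv2.inRange(hsv,(18,110,60),(35,255,255));m[:110]=0;m[215:]=0;m[:,:240]=0;m[:,390:]=0
        N,_,st,ce=cv2.connectedComponentsWithStats(m)
        for i in range(1,N):
            if st[i,4]>60: print(np.round(ce[i],1),st[i])
E
```

```text
time_s: 61.32
eef_pos: [0.5596, -0.0858, 0.0838]
eef_rot: [0.0, 0.745, 0.667, 0.0]
wrist_force: [-0.3, 0.0, -0.7]
opening: 0.993
time_s: 62.32
eef_pos: [0.4482, -0.2266, 0.2035]
eef_rot: [0.0, 0.855, 0.518, 0.0]
wrist_force: [0.4, -0.1, -0.3]
opening: 0.996
time_s: 63.08
eef_pos: [0.3594, -0.365, 0.2031]
eef_rot: [-0.0, 0.925, 0.38, 0.0]
wrist_force: [1.1, 0.3, 0.6]
opening: 1.0
top oblong_tin_mid [0.5348 0.3503 0.0872] 0.58
top can_round_mid [ 0.5575 -0.0872  0.0567] 0.7
top can_square_mid [0.5777 0.0868 0.056 ] 0.91
top can_square_mid [ 0.6205 -0.0076 -0.0066] 0.4
top can_slim_mid [ 0.5671 -0.0043  0.0573] 0.83
top scale_pan [0.5353 0.351  0.0517] 0.96
top scale_pan [ 0.566  -0.0024  0.0545] 0.72
top side_tray [ 4.695e-01 -3.271e-01  2.000e-04] 0.92
top stock_tray [ 0.6227 -0.002  -0.0052] 0.63
top stock_tray [0.5347 0.3489 0.0506] 0.6
top small_tin_0_mid [0.6615 0.1131 0.0277] 0.62
top small_tin_1_mid [ 0.6359 -0.1282  0.0241] 0.89
top small_tin_1_mid [0.5349 0.3493 0.0866] 0.3
[265.  154.1] [255 144  21  21 329]
[365.1 163.8] [355 154  21  21 337]
[273.9 185.2] [259 171  30  30 637]
[314.4 189.4] [305 179  20  21 337]
[351.5 194. ] [338 181  28  28 578]
scene can_round_mid [ 0.5539 -0.0884  0.0596] 0.98
scene can_square_mid [0.5787 0.0909 0.0572] 0.75
scene can_slim_mid [ 0.5681 -0.0014  0.0606] 0.91
scene scale_pan [0.5311 0.3475 0.0534] 0.82
scene side_tray [ 0.4633 -0.3241 -0.0008] 0.77
scene side_tray [0.5306 0.3497 0.0535] 0.53
scene stock_tray [ 0.6199 -0.0045 -0.0049] 0.8
scene small_tin_0_mid [0.6576 0.1131 0.0293] 0.97
scene small_tin_1_mid [ 0.6359 -0.1311  0.025 ] 0.69
```

View pics/top9.png

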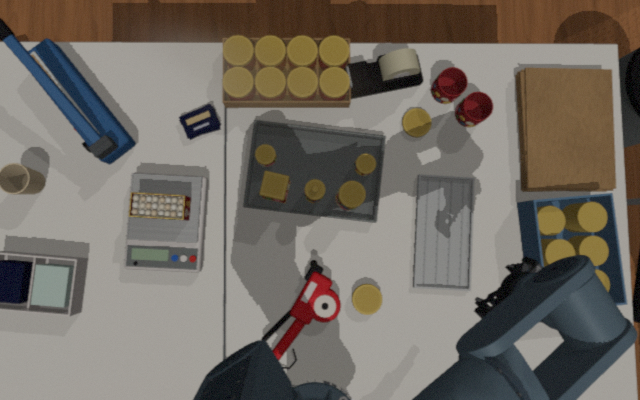

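The final top view shows the tin mid-pan at (159,206), the canisters back in the row with lid centroids within 1.4 px (about 3 mm) of the start, and the small tins unmoved.

```bash
python3 -c "from bench import order; print(order.hand_in())"
```

```text
the job is handed in; nothing more can be done
None
```

The job is done and handed in at about 63 s of the 147 s allowed; no verdict was reported. I stood the round, slim and square canisters in the side tray, lifted the open tin out level and set it gently on the pan. I then put the square, slim and round canisters back at the poses where I had gripped them.

Last checks:
- **Canisters:** in the top image each lid is within 1.4 px (about 3 mm) of where it was at the start, and all three stand upright.
- **Small tins:** their lids are within 0.2 px of the start, so they did not move.
- **Open tin:** it measures within about 4 mm of the pan's centre and stands level.
- **Gripper:** it is open and clear of everything.
- **Disagreements:** in the last scene-camera picture the network did not report the open tin, though it had done so after placing and the top camera did. A few extra low-ranked detections were plainly false. Nothing else disagreed by more than about 5 mm.

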